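Index and lock a decorating wheel

ROBOT

A 6-joint arm with a two-finger parallel gripper is mounted at the origin on the work surface. World frame = base frame: x ahead of the robot, y to its left, z up, the work surface at z = 0. Lengths are in m, angles in degrees, forces in N, time in s.
With the tool pointing down it reaches from about 0.35 to 0.875 m from the base axis. Payload 4.2 kg.
Tool frame: the origin (TCP) lies on the centre line of the jaws, within the pads' length; the fingertips stand tip_reach ahead of it and the grasp point (between the pads) is the TCP (tip_reach is the distance from the TCP to the fingertips, in m); z points along the fingers, y is the line along which they close (so a half turn about z gives the same grasp; the last joint's range is limited). The gripper opens to 87 mm and grips with 3 to 60 N. Pads are 19 mm wide; open, the fingers measure 117 mm over their backs; the gripper's body (75 mm by 190 mm) begins 51 mm behind the grasp point.
Start: joints at [79.561, 22.042, 0.453, 0, -68.411, -14.817], TCP at [0.267, 0.565, 0.242] pointing down, gripper open.
Joint ranges: [-179.83, 179.83], [-69.29, 118.12], [-61.27, 80.66], [-181.25, 117.63], [-171.15, -9.14], [-177.46, 177.46]. Speed limits (degrees/s): [159.86, 159.86, 180, 180, 180, 180].

INTERFACE

Orientations are given as a 3x3 rotation matrix whose columns are the frame's x, y, z axes.
In Python, from station import sense, capture, finish_job, tip_reach gives the robot as it stands.
- The arm moves only by the tool arm_command, never from a script. Its argument "deltas" is a list of rows, each a list of 7 numbers: the turn, a rotation vector about the tool's x, y, z in rad, then the shift along the tool's x, y, z in cm, then the closure, from -1 (fully open) to 1 (shut), so that 0 is half open. In form: [[rx, ry, rz, dx, dy, dz, hand], ...]. A call has 1 to 8 rows; each row is the pose to reach, as a shift and turn from the pose commanded when the call began, along the tool's axes at that moment; what a row does not reach only later rows make up. A row lasts 1/12 s, in which the tool goes at most 41.7 mm and 7.16 degrees, less where a joint would pass 70% of its speed; a pose out of reach is approached as far as the arm can. A call with a gripper value outside its range is refused whole. The fingers move at their own pace and stop on an object; the grip force is fixed at half the most. Time passes only in rows, so rows that repeat a pose let the fingers close. It gives the time, the measured TCP pose, the force, the opening and the grip force at its end, in the units of the state.
- sense(): the state, without advancing time (a new reading comes with each control period).
- capture(name): name is "side" or "top" or "wrist"; returns a dict with "pixels" (480x640x3 uint8, blue, green, red), "fovy" (degrees; the focal length in pixels is half the picture's height over the tangent of half this angle, whatever the lens; pixels are square), "cx", "cy" (the principal point, pixels), "k1" (the pictures are not rectified: a ray, as slopes to the right and down, at radius r is drawn at 1 + k1 r^2 times it, then the intrinsics apply), "rvec" (rotation vector, rad) and "tvec" (3), from world to camera coordinates, as OpenCV has them. Camera axes: x right, y down, z forward; pixel columns grow to the right and rows downward; lengths in m; the calibration is good to about 2 mm. A picture is of the moment at which its call begins. There is no depth.
- finish_job(): hands the job in; it is judged then, once.
The state is a dict: "time_s": time; "joints": joint angles; "joint_velocities": joint speeds; "effort": joint torques, N m; "tcp_pos": TCP position; "ee_rot": TCP orientation; "wrist_force": force on the tool from outside, world axes, zero at the start; "moment": the same for the moment, N m; "gripper_width": opening from 0.0 (shut) to 1.0 (fully open); "gripper_force": force on a finger pad.
Only numpy, scipy, OpenCV 4.12 (cv2) and the standard library are available. Lean on these libraries where they do the work, as an engineer would, in place of code of your own. Each camera call takes 0.05 s, during which the arm holds its last target. There are 200 camera calls.

TASK

Turn the decorating wheel, by a fingertip pressed on the flat rim of its head, until the lock hole in the head stands at the steel pointer. Then take the lock pin from the wooden block, put it through the lock hole and, easing the wheel a little to and fro with it, feel for the hole of the lug underneath; push it fully home and let go, so that the wheel is locked with the bowl's bare panel at the pointer. Be gentle: never more than 20 N on the wheel or the pin, no flicking it round, do not touch the freshly painted bowl, and leave the other pots where they stand.

Things in the scene. Friction and masses are not known exactly. Their poses are not given: they have to be found in the camera images.
- stand: Grey cast stand of the wheel, fixed to the bench; foot 170 mm across. Origin: on the bench under the wheel's axis, z up. A bracket runs along its own -x under the head to an upright steel pointer (10 mm wide, 143 mm from the axis, tip 7 mm above the head). On it, hidden by the head, is clamped the lug, a steel block 54 mm wide along the rim.
- index_mark (a point): Where the lock hole has to stand: on the pointer's line, 108 mm from the axis, level with the head's top face. The lug's hole lies 24 mm below the top face, also 108 mm from the axis (11.6 mm wide, mouth chamfered 1.5 mm, 24 mm deep). The lug is set by hand: its hole is up to 6 mm along the rim to either side of this point and must be felt for with the pin.
- head: Dark round cast aluminium head, 260 mm across, 12 mm thick. Origin: on its vertical axis, at its top face, 115 mm above the bench. Turns without end either way on stiff grease: 0.3 N m, about 3 N along the rim, and stays where left. A fingertip pressed on the bare flat ring (60 to 130 mm from the axis) drags it by friction (coefficient about 0.5 or more); there is nothing to hook or grip.
- spindle_top (a point): The wheel's axis at the nominal height of the head's top face (does not turn). The spindle leans a little and the old head is out of true: the top face lies up to 3 mm higher or lower round the rim, and this changes as it turns; the poses do not show it all. The head is rigid and does not give, so the pressing force must be felt and corrected on the way.
- lock_hole (a point): Centre of the upper mouth of the lock hole in the head, in a thin steel ring, 108 mm from the axis, level with the head's top face. Hole 12.2 mm wide, mouth chamfered 1.5 mm, through 12 mm. It starts 40 degrees or more away from the pointer, on either side.
- bowl: White bowl, freshly painted except for a bare panel on the lock hole's side, stuck on the middle of the head with clay; 110 mm across, its rim 50 mm above the head. Origin: centre of its underside. Not to be touched.
- lock_pin: Loose steel pin, about 90 g, 85 mm tall. Origin: centre of its tip; z towards the grip. Shank 10 mm thick, 42 mm long, tip tapered to 6 mm over 4 mm; flange 22 mm across from 42 to 47 mm; round grip 16 mm across from 47 to 85 mm. Starts upright in the block, flange on its top, shank in a 13 mm hole. Fully home, the flange lies on the head, the tip 42 mm below the lock hole's mouth.
- tool_block: Wooden tool block, fixed, 140 x 60 x 50 mm high, long side along its own x. Origin: centre of its underside. The pin's hole is at 45 mm along its own +x; two tool handles, 10 mm thick, stand up to 55 mm above its top at 30 to 48 mm along -x. It stands left or right of the wheel.
- tagine: Bystander: small white lidded tagine dish, 92 mm across, 96 mm tall, loose. Origin: centre of its underside.
- cup: Bystander: white cup, 80 mm across, 85 mm tall, loose. Origin: centre of its underside.
- dip_bowl: Bystander: small bowl, 100 mm across, 45 mm tall, loose. Origin: centre of its underside.

How it is judged:
By the outcome, as a careful person would: the job done as asked, in the order asked, and still so for the second after the job is handed in, with the robot touching nothing.
It also fails if it takes over 72 s, if anything falls off the work surface, if the arm or the gripper's body presses on something with over 40 N, if the wrist force passes 120 N, or if a joint passes its speed limit or range.

## Working session

There is one attempt and no reset: what is moved stays moved. The work goes in short steps, Python scripts to look and compute and a tool call to move; the robot and the scene stay as the last step left them, time stands still between calls to the robot, and variables do not carry over. Pictures are saved under pics/ and viewed, at most 10 in all, crops included, and the job is handed in when it is done.

Besides the shell and the picture viewer there is one more tool, called after "Call:" in YAML: its name, and indented under it one key for each argument. arm_command: Moves the arm, as the interface text tells. Its arguments: {"type":"object","properties":{"deltas":{"type":"array"}},"required":["deltas"]}

```bash
mkdir -p pics; cat > h.py <<'E'
import numpy as np, cv2, json
from station import sense, capture, finish_job, tip_reach
def cam(c):
    f=240/np.tan(np.radians(c["fovy"])/2)
    R=cv2.Rodrigues(np.array(c["rvec"],float))[0]; t=np.array(c["tvec"],float)
    return f,R,t
def ray(c,u,v):
    f,R,t=cam(c); K=np.array([[f,0,c["cx"]],[0,f,c["cy"]],[0,0,1.]])
    p=cv2.undistortPoints(np.array([[[u,v]]],float),K,np.array([c["k1"],0,0,0,0.]))[0,0]
    return -R.T@t, R.T@np.array([p[0],p[1],1])
def atz(c,u,v,z):
    o,d=ray(c,u,v); return o+d*(z-o[2])/d[2]
def proj(c,P):
    f,R,t=cam(c); q=R@np.array(P,float)+t; s=q[:2]/q[2]; s=s*(1+c["k1"]*(s@s)); return f*s+[c["cx"],c["cy"]]
def meta(c): return {k:c[k] for k in c if k!="pixels"}
E
python3 - <<'E'
from h import *
import pickle
print(tip_reach, sense())
for n in("top","side"):
    c=capture(n); cv2.imwrite(f"pics/{n}0.png",c["pixels"]); pickle.dump(c,open(n+".pkl","wb")); print(n,meta(c))
E
```

```text
0.019 {'time_s': 0.0, 'joints': array([ 7.95605828e+01,  2.20909044e+01,  3.80216588e-01, -2.90338649e-02,
       -6.84120236e+01, -1.48173137e+01]), 'joint_velocities': array([ 0.01946241, -0.02697634, -0.04567925, -0.09675691,  0.08035872,
        0.00448331]), 'effort': array([ 1.46861244e-04, -3.90666747e+01,  1.87399954e+01,  4.21971962e+00,
        1.09886113e-02, -1.83489396e-04]), 'tcp_pos': array([0.26640576, 0.5647562 , 0.24046093]), 'ee_rot': array([[ 9.04325285e-01, -4.26843125e-01, -8.51453336e-04],
       [-4.26843964e-01, -9.04323032e-01, -2.02084441e-03],
       [ 9.25946812e-05,  2.19093842e-03, -9.99997596e-01]]), 'wrist_force': array([-0.41887757, -0.32282618, -1.27452845]), 'moment': array([-0.0456862 , -0.02948373,  0.01547545]), 'gripper_force': 0.0, 'gripper_width': 1.0004556832073808}
top {'fovy': 52.70703525637307, 'cx': 312.5656529827476, 'cy': 236.6445625512478, 'k1': -0.13217466052822227, 'rvec': array([ 2.19222881, -2.17347885,  0.0423199 ]), 'tvec': array([0.01209716, 0.61243973, 1.0187695 ])}
side {'fovy': 43.64733007763207, 'cx': 310.92159045639175, 'cy': 237.82976438474728, 'k1': -0.13724541016754035, 'rvec': array([ 2.35623305, -0.56468097,  0.18916714]), 'tvec': array([-0.51738461,  0.27617327,  1.29991608])}
```

View pics/top0.png

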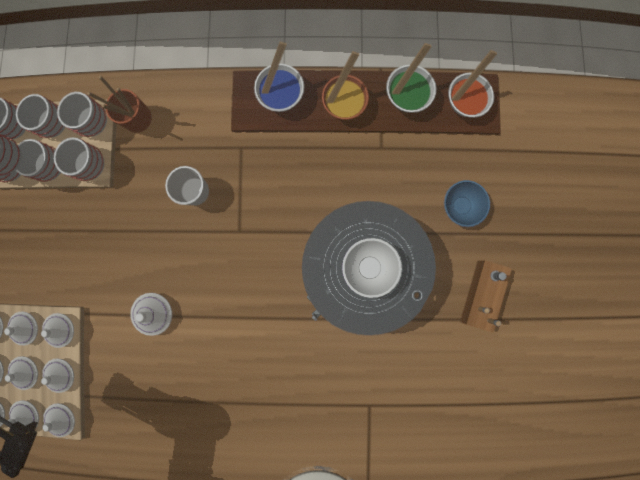

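View pics/side0.png

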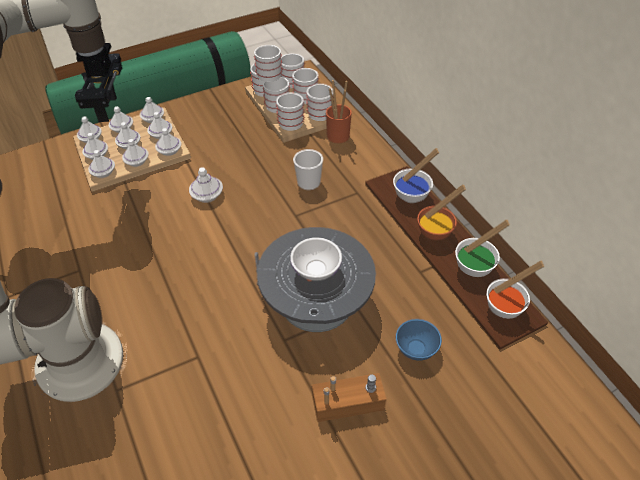

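The top view shows the wheel head at about (369,268), the lock hole at (417,295), the pointer at (316,314) and the pin at (502,276). I'll enlarge it.

```bash
python3 - <<'E'
from h import *
import pickle
c=pickle.load(open("top.pkl","rb"))
cv2.imwrite("pics/topcrop.png",cv2.resize(c["pixels"][195:340,300:520],None,fx=3.6,fy=3.6,interpolation=cv2.INTER_CUBIC))
s=pickle.load(open("side.pkl","rb"))
a=cv2.resize(s["pixels"][225:335,250:390],None,fx=4,fy=4,interpolation=cv2.INTER_CUBIC)
b=cv2.resize(s["pixels"][365:420,305:395],None,fx=2.6,fy=2.6,interpolation=cv2.INTER_CUBIC)
o=np.zeros((440,800,3),np.uint8);o[:,:560]=a;o[:b.shape[0],562:562+b.shape[1]]=b
cv2.imwrite("pics/sidecrop.png",o)
E
```

```text
(no output)
```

View pics/topcrop.png

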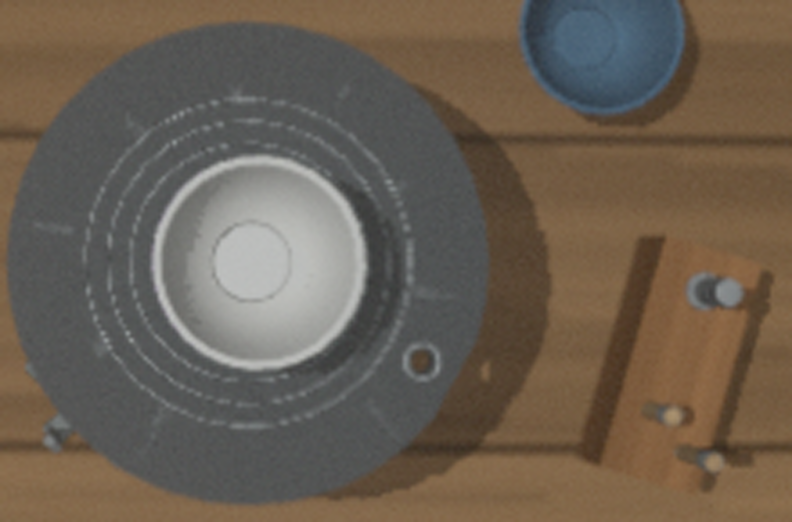

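View pics/sidecrop.png

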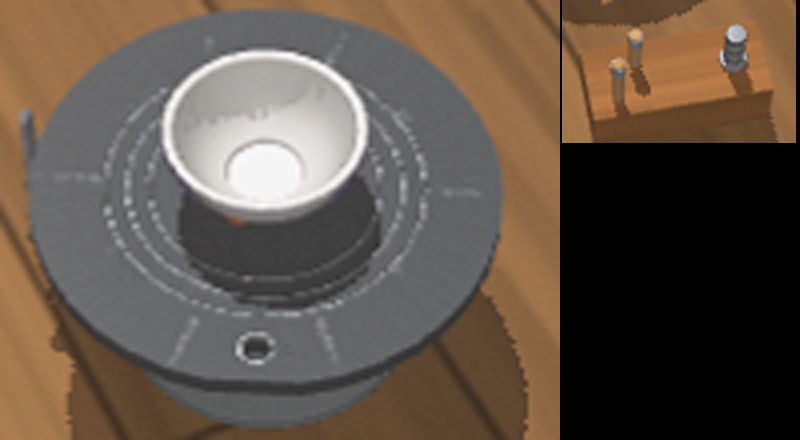

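The crops put the head's edges at x 7–488 and y 21–503, giving a centre at (368.8,267.8). The hole is at (417.2,295.3), the pointer tip at about (317,314) in the top view and (256.5,254) in the side view, and the pin's grip top at (502.5,276.4).

```bash
python3 - <<'E'
from h import *
import pickle
np.set_printoptions(precision=4,suppress=True)
T=pickle.load(open("top.pkl","rb"));S=pickle.load(open("side.pkl","rb"))
def tri(a,b):
    A=[];B=[]
    for c,p in((T,a),(S,b)):
        o,d=ray(c,*p);d/=np.linalg.norm(d);M=np.eye(3)-np.outer(d,d);A.append(M);B.append(M@o)
    x=np.linalg.solve(sum(A),sum(B)); return x,proj(T,x)-a,proj(S,x)-b
t=lambda x,y:(x/3.6+300,y/3.6+195)
s=lambda x,y:(x/4+250,y/4+225)
ed=[atz(T,*t(*p),.115) for p in((7,262),(488,262),(247.5,21),(247.5,503))]
C=np.mean(ed,0);print("head",C,[np.linalg.norm(e-C) for e in ed])
eds=[atz(S,*s(*p),.115) for p in((30,190),(501,190),(265,9))]
print([np.linalg.norm((e-C)[:2]) for e in eds])
h=tri(t(422,361),s(256,348));print("hole",h, atz(T,*t(422,361),.115),atz(S,*s(256,348),.115))
print("pointer",tri(t(62,427),s(26,116)), tri(t(50,440),s(26,116)),atz(T,*t(62,425),.122),atz(S,*s(26,114),.122))
b=lambda x,y:((x-562)/2.6+305,y/2.6+365)
print("pin",tri(t(729,293),b(737,33)),atz(T,*t(729,293),.093),atz(S,*b(737,33),.093))
for p,q in(((672,413),(636,35)),((714,461),(618,64))): print("handle",tri(t(*p),b(*q))[0])
print("blk",[atz(T,*t(*p),.05) for p in((665,237),(770,270),(698,492),(592,462))])
bw=tri(t(257,262),s(265,133));print("bowl",bw,atz(T,*t(260,262),.165))
print("cup",atz(T,187,185,.085),"dip",atz(T,467,203,.045),"tag",atz(T,151,314,.05))
hh=atz(T,*t(422,361),.115)-C; pp=atz(T,*t(62,427),.122)-C
print(np.linalg.norm(hh),np.linalg.norm(pp),[np.degrees(np.arctan2(v[1],v[0])) for v in(hh,pp)])
E
```

```text
head [ 0.5475 -0.094   0.115 ] [np.float64(0.12949163816535972), np.float64(0.12971467214059162), np.float64(0.12990538957858394), np.float64(0.1291795824143976)]
[np.float64(0.1295082662080786), np.float64(0.1285983810426724), np.float64(0.13090665563494136)]
hole (array([ 0.4945, -0.1879,  0.1144]), array([-0.0612,  0.1384]), array([ 0.1406, -0.0093])) [ 0.4948 -0.1879  0.115 ] [ 0.494  -0.1882  0.115 ]
pointer (array([0.4537, 0.0072, 0.118 ]), array([-1.1116,  2.4976]), array([2.331 , 0.0265])) (array([0.4505, 0.0118, 0.115 ]), array([-0.164 ,  0.3579]), array([0.3354, 0.0086])) [0.46   0.0051 0.122 ] [0.4486 0.0078 0.122 ]
pin (array([ 0.5315, -0.3659,  0.0925]), array([ 0.0717, -0.1566]), array([-0.1749,  0.023 ])) [ 0.5312 -0.3656  0.093 ] [ 0.5317 -0.3662  0.093 ]
handle [ 0.4642 -0.3327  0.0926]
handle [ 0.4385 -0.353   0.1033]
blk [array([ 0.5627, -0.3436,  0.05  ]), array([ 0.5437, -0.4068,  0.05  ]), array([ 0.4149, -0.3635,  0.05  ]), array([ 0.4327, -0.3003,  0.05  ])]
bowl (array([ 0.5476, -0.0941,  0.1594]), array([-0.0101,  0.0227]), array([ 0.0213, -0.0016])) [ 0.5477 -0.0951  0.165 ]
cup [0.7122 0.2739 0.085 ] dip [ 0.6845 -0.3084  0.045 ] tag [0.4445 0.3556 0.05  ]
0.10770266107478102 0.13314267592564624 [np.float64(-119.32704804461297), np.float64(131.80667744924384)]
```

Call:
arm_command:
  deltas:
    - [0, 0, 0, 1.2, 0.8, 0, 1]
    - [0, 0, 0, 3.6, 2.4, 0, 1]
    - [0, 0, 0, 6.6, 4.4, 0, 1]
    - [0, 0, 0, 9.9, 6.6, 0, 1]
    - [0, 0, 0, 13.2, 8.8, 0, 1]
    - [0, 0, 0, 16.5, 11, 0, 1]
    - [0, 0, 0, 19.8, 13.2, 0, 1]
    - [0, 0, 0, 23.1, 15.4, 0, 1]

```text
time_s: 0.77
tcp_pos: [0.4102, 0.3248, 0.2415]
ee_rot: [[0.904, -0.426, -0.0], [-0.426, -0.904, -0.0], [-0.0, 0.0, -1.0]]
wrist_force: [1.0, 0.5, 0.3]
gripper_width: 0.479
gripper_force: 0.0
```

Call:
arm_command:
  deltas:
    - [0, 0, 0, 3.3, 2.2, 0, 1]
    - [0, 0, 0, 6.6, 4.4, 0, 1]
    - [0, 0, 0, 9.9, 6.6, 0, 1]
    - [0, 0, 0, 13.2, 8.8, 0, 1]
    - [0, 0, 0, 16.5, 11, 0, 1]
    - [0, 0, 0, 19.8, 13.2, 0, 1]
    - [0, 0, 0, 23.1, 15.4, 0, 1]
    - [0, 0, 0, 25.1, 16.6, 0, 1]

```text
time_s: 1.43
tcp_pos: [0.5666, 0.0664, 0.2412]
ee_rot: [[0.903, -0.429, -0.001], [-0.429, -0.903, -0.001], [-0.0, 0.001, -1.0]]
wrist_force: [-0.0, 1.0, -0.4]
gripper_width: 0.005
gripper_force: 0.0
```

Call:
arm_command:
  deltas:
    - [0, 0, 0, 3, 2, 1.5, 1]
    - [0, 0, 0, 5, 3.4, 4, 1]
    - [0, 0, 0, 7, 4.7, 6, 1]
    - [0, 0, 0, 8.3, 5.6, 7.5, 1]
    - [0, 0, 0, 8.3, 5.6, 8.5, 1]
    - [0, 0, 0, 8.3, 5.6, 9.2, 1]
    - [0, 0, 0, 8.3, 5.6, 9.2, 1]
    - [0, 0, 0, 8.3, 5.6, 9.2, 1]

```text
time_s: 2.1
tcp_pos: [0.6169, -0.0153, 0.15]
ee_rot: [[0.905, -0.426, 0.0], [-0.426, -0.905, -0.0], [0.0, 0.0, -1.0]]
wrist_force: [0.8, 0.1, 0.0]
gripper_width: 0.001
gripper_force: 0.0
```

```bash
python3 - <<'E'
from h import *
import pickle
T=pickle.load(open("top.pkl","rb"))
for p in((50,440),(52,436),(56,432)):
    v=atz(T,p[0]/3.6+300,p[1]/3.6+195,.122)-[.5475,-.094,.122]; print(np.linalg.norm(v),np.degrees(np.arctan2(v[1],v[0])))
s=sense();print(s["ee_rot"],s["joints"],s["wrist_force"])
E
```

```text
0.1422780526423911 132.19391351657106
0.14007333996593718 131.83334229592253
0.13707223392195453 131.75184341644885
[[ 9.04876734e-01 -4.25673662e-01  1.75512689e-04]
 [-4.25673643e-01 -9.04876749e-01 -1.33621828e-04]
 [ 2.15696644e-04  4.62001579e-05 -9.99999976e-01]] [ 1.35903150e+01  2.56067899e+01 -7.86445761e+00  1.17548734e-02
 -5.65207775e+01  5.12098901e+01] [0.7579331  0.10086154 0.03968908]
```

Call:
arm_command:
  deltas:
    - [0, 0, 0, 0, 0, 0.4, 1]
    - [0, 0, 0, 0, 0, 0.8, 1]
    - [0, 0, 0, 0, 0, 1.1, 1]
    - [0, 0, 0, 0, 0, 1.2, 1]
    - [0, 0, 0, 0, 0, 1.24, 1]
    - [0, 0, 0, 0, 0, 1.28, 1]
    - [0, 0, 0, 0, 0, 1.3, 1]

```text
time_s: 2.68
tcp_pos: [0.6173, -0.0158, 0.1367]
ee_rot: [[0.904, -0.427, 0.0], [-0.427, -0.904, -0.0], [0.0, -0.0, -1.0]]
wrist_force: [-0.1, -0.4, 0.0]
gripper_width: 0.008
gripper_force: 0.0
```

Call:
arm_command:
  deltas:
    - [0, 0, 0, 0, 0, 0.03, 1]
    - [0, 0, 0, 0, 0, 0.06, 1]
    - [0, 0, 0, 0, 0, 0.09, 1]
    - [0, 0, 0, 0, 0, 0.12, 1]

```text
time_s: 3.02
tcp_pos: [0.6172, -0.0159, 0.1354]
ee_rot: [[0.904, -0.427, 0.0], [-0.427, -0.904, -0.0], [0.0, 0.0, -1.0]]
wrist_force: [0.4, 0.5, 1.3]
gripper_width: 0.006
gripper_force: 0.0
```

Call:
arm_command:
  deltas:
    - [0, 0, 0, 0, 0, 0.03, 1]
    - [0, 0, 0, 0, 0, 0.06, 1]
    - [0, 0, 0, 0, 0, 0.09, 1]
    - [0, 0, 0, 0, 0, 0.12, 1]

```text
time_s: 3.35
tcp_pos: [0.6173, -0.0159, 0.1349]
ee_rot: [[0.905, -0.426, 0.0], [-0.426, -0.905, -0.0], [0.0, 0.0, -1.0]]
wrist_force: [-2.0, 0.6, 5.5]
gripper_width: 0.006
gripper_force: 2.9
```

Call:
arm_command:
  deltas:
    - [0, 0, 0, 0, 0, 0.03, 1]
    - [0, 0, 0, 0, 0, 0.06, 1]
    - [0, 0, 0, 0, 0, 0.06, 1]

```text
time_s: 3.6
tcp_pos: [0.6173, -0.0159, 0.1349]
ee_rot: [[0.905, -0.426, 0.001], [-0.426, -0.905, -0.0], [0.001, 0.0, -1.0]]
wrist_force: [-3.7, 0.4, 6.1]
gripper_width: 0.003
gripper_force: 3.4
```

```bash
python3 - <<'E'
from h import *
X=np.array([.9045,-.4266]);Y=np.array([-.4266,-.9045])
p=lambda a:10.5*np.array([np.cos(np.radians(a)),np.sin(np.radians(a))])
for a in range(48,-72,-12):
    print(a,[[round(float(v@X),2),round(float(v@Y),2)] for v in (p(a-1.5*k)-p(a) for k in range(1,9))])
E
```

```text
48 [[0.26, 0.08], [0.52, 0.17], [0.78, 0.27], [1.03, 0.37], [1.29, 0.48], [1.54, 0.6], [1.78, 0.72], [2.02, 0.85]]
36 [[0.24, 0.14], [0.47, 0.28], [0.71, 0.42], [0.93, 0.58], [1.16, 0.74], [1.38, 0.9], [1.59, 1.07], [1.8, 1.25]]
24 [[0.21, 0.18], [0.41, 0.37], [0.6, 0.56], [0.79, 0.76], [0.98, 0.96], [1.16, 1.17], [1.33, 1.38], [1.5, 1.6]]
12 [[0.16, 0.22], [0.32, 0.45], [0.47, 0.68], [0.62, 0.91], [0.76, 1.15], [0.89, 1.39], [1.02, 1.63], [1.14, 1.88]]
0 [[0.11, 0.25], [0.22, 0.5], [0.32, 0.76], [0.42, 1.02], [0.5, 1.28], [0.58, 1.54], [0.66, 1.81], [0.72, 2.07]]
-12 [[0.06, 0.27], [0.11, 0.54], [0.16, 0.81], [0.2, 1.08], [0.23, 1.35], [0.25, 1.63], [0.27, 1.9], [0.28, 2.18]]
-24 [[0.0, 0.27], [-0.0, 0.55], [-0.01, 0.82], [-0.03, 1.1], [-0.06, 1.37], [-0.09, 1.65], [-0.13, 1.92], [-0.18, 2.19]]
-36 [[-0.05, 0.27], [-0.12, 0.54], [-0.19, 0.8], [-0.26, 1.07], [-0.34, 1.33], [-0.43, 1.59], [-0.53, 1.85], [-0.63, 2.1]]
-48 [[-0.11, 0.25], [-0.23, 0.5], [-0.35, 0.75], [-0.48, 0.99], [-0.61, 1.23], [-0.75, 1.46], [-0.9, 1.7], [-1.06, 1.92]]
-60 [[-0.16, 0.22], [-0.33, 0.44], [-0.5, 0.66], [-0.67, 0.87], [-0.86, 1.07], [-1.04, 1.28], [-1.24, 1.47], [-1.43, 1.66]]
```

Call:
arm_command:
  deltas:
    - [0, 0, 0, 0, 0, 0.03, 1]
    - [0, 0, 0, 0, 0, 0.06, 1]
    - [0, 0, 0, 0.26, 0.08, 0.06, 1]
    - [0, 0, 0, 0.52, 0.17, 0.06, 1]
    - [0, 0, 0, 0.78, 0.27, 0.06, 1]
    - [0, 0, 0, 1.03, 0.37, 0.06, 1]

```text
time_s: 4.1
tcp_pos: [0.6257, -0.0233, 0.1348]
ee_rot: [[0.905, -0.426, 0.002], [-0.426, -0.905, 0.0], [0.002, -0.001, -1.0]]
wrist_force: [-2.6, 2.2, 8.4]
gripper_width: 0.005
gripper_force: 3.8
```

Call:
arm_command:
  deltas:
    - [0, 0, 0, 0.26, 0.11, 0.02, 1]
    - [0, 0, 0, 0.51, 0.23, 0.02, 1]
    - [0, 0, 0, 0.75, 0.35, 0.02, 1]
    - [0, 0, 0, 0.99, 0.48, 0.02, 1]

```text
time_s: 4.43
tcp_pos: [0.6332, -0.0315, 0.1348]
ee_rot: [[0.905, -0.426, 0.004], [-0.426, -0.905, 0.001], [0.003, -0.002, -1.0]]
wrist_force: [-1.4, 3.2, 6.7]
gripper_width: 0.005
gripper_force: 3.6
```

```bash
python3 - <<'E'
from h import *
c=capture("side"); 
cv2.imwrite("pics/s1.png",cv2.resize(c["pixels"][215:345,240:400],None,fx=4,fy=4,interpolation=cv2.INTER_CUBIC))
E
```

```text
(no output)
```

View pics/s1.png

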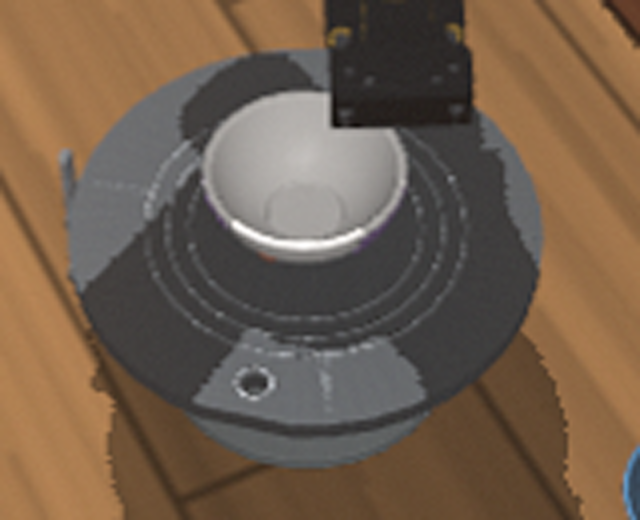

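The lock hole has moved to crop (254,382), pixel (303.5,310.5), so the wheel is turning the right way. I'll continue.

Call:
arm_command:
  deltas:
    - [0, 0, 0, 0.24, 0.14, 0.04, 1]
    - [0, 0, 0, 0.47, 0.28, 0.06, 1]
    - [0, 0, 0, 0.71, 0.42, 0.06, 1]
    - [0, 0, 0, 0.93, 0.58, 0.06, 1]
    - [0, 0, 0, 1.16, 0.74, 0.06, 1]
    - [0, 0, 0, 1.38, 0.9, 0.06, 1]

```text
time_s: 4.98
tcp_pos: [0.6426, -0.0454, 0.1347]
ee_rot: [[0.905, -0.426, 0.006], [-0.426, -0.905, 0.001], [0.005, -0.003, -1.0]]
wrist_force: [-0.7, 3.2, 7.0]
gripper_width: 0.005
gripper_force: 3.9
```

```bash
python3 - <<'E'
from h import *
import pickle
S=pickle.load(open("side.pkl","rb"))
for p in((314,312),(303.5,310.5)):
    v=atz(S,*p,.115)-[.5475,-.094,.115]; print(np.linalg.norm(v),np.degrees(np.arctan2(v[1],v[0])))
E
```

```text
0.10830923329384046 -119.58232916982759
0.10768773455748717 -131.3810949412244
```

Call:
arm_command:
  deltas:
    - [0, 0, 0, 0.22, 0.17, 0.03, 1]
    - [0, 0, 0, 0.43, 0.35, 0.05, 1]
    - [0, 0, 0, 0.63, 0.53, 0.06, 1]
    - [0, 0, 0, 0.83, 0.71, 0.07, 1]
    - [0, 0, 0, 1.02, 0.91, 0.07, 1]
    - [0, 0, 0, 1.21, 1.1, 0.07, 1]
    - [0, 0, 0, 1.4, 1.3, 0.07, 1]
    - [0, 0, 0, 1.57, 1.51, 0.07, 1]

```text
time_s: 5.65
tcp_pos: [0.6513, -0.0656, 0.1345]
ee_rot: [[0.905, -0.425, 0.009], [-0.426, -0.905, 0.001], [0.008, -0.005, -1.0]]
wrist_force: [1.0, 2.3, 8.1]
gripper_width: 0.009
gripper_force: 4.0
```

Call:
arm_command:
  deltas:
    - [0, 0, 0, 0.17, 0.21, 0.02, 1]
    - [0, 0, 0, 0.34, 0.43, 0.04, 1]
    - [0, 0, 0, 0.5, 0.65, 0.05, 1]
    - [0, 0, 0, 0.66, 0.88, 0.06, 1]
    - [0, 0, 0, 0.81, 1.11, 0.06, 1]
    - [0, 0, 0, 0.96, 1.34, 0.06, 1]
    - [0, 0, 0, 1.1, 1.57, 0.06, 1]
    - [0, 0, 0, 1.22, 1.81, 0.06, 1]

```text
time_s: 6.32
tcp_pos: [0.6556, -0.0873, 0.1344]
ee_rot: [[0.905, -0.425, 0.011], [-0.425, -0.905, 0.001], [0.01, -0.005, -1.0]]
wrist_force: [1.7, 3.8, 8.7]
gripper_width: 0.004
gripper_force: 4.1
```

Call:
arm_command:
  deltas:
    - [0, 0, 0, 0.11, 0.25, 0.02, 1]
    - [0, 0, 0, 0.22, 0.5, 0.03, 1]
    - [0, 0, 0, 0.32, 0.76, 0.04, 1]
    - [0, 0, 0, 0.42, 1.02, 0.04, 1]
    - [0, 0, 0, 0.5, 1.28, 0.04, 1]
    - [0, 0, 0, 0.58, 1.54, 0.04, 1]
    - [0, 0, 0, 0.66, 1.81, 0.04, 1]
    - [0, 0, 0, 0.72, 2.07, 0.04, 1]

```text
time_s: 6.98
tcp_pos: [0.6545, -0.1093, 0.1344]
ee_rot: [[0.905, -0.425, 0.014], [-0.425, -0.905, -0.0], [0.013, -0.006, -1.0]]
wrist_force: [4.7, 2.9, 6.8]
gripper_width: 0.006
gripper_force: 3.7
```

Call:
arm_command:
  deltas:
    - [0, 0, 0, 0.11, 0.24, 0.03, 1]
    - [0, 0, 0, 0.22, 0.5, 0.05, 1]
    - [0, 0, 0, 0.31, 0.75, 0.07, 1]
    - [0, 0, 0, 0.39, 1.01, 0.08, 1]
    - [0, 0, 0, 0.47, 1.27, 0.08, 1]
    - [0, 0, 0, 0.52, 1.54, 0.08, 1]
    - [0, 0, 0, 0.55, 1.8, 0.08, 1]
    - [0, 0, 0, 0.57, 2.06, 0.08, 1]

```text
time_s: 7.65
tcp_pos: [0.6499, -0.1307, 0.1342]
ee_rot: [[0.905, -0.425, 0.012], [-0.425, -0.905, -0.001], [0.011, -0.004, -1.0]]
wrist_force: [2.3, 2.6, 11.4]
gripper_width: 0.002
gripper_force: 5.6
```

```bash
python3 - <<'E'
from h import *
a=[]
for n,(x,y) in (("top",(290,190)),("side",(235,210))):
    c=capture(n); a.append(cv2.resize(c["pixels"][y:y+150,x:x+160],None,fx=2.5,fy=2.5,interpolation=cv2.INTER_CUBIC))
cv2.imwrite("pics/s2.png",np.hstack(a))
E
```

```text
(no output)
```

View pics/s2.png

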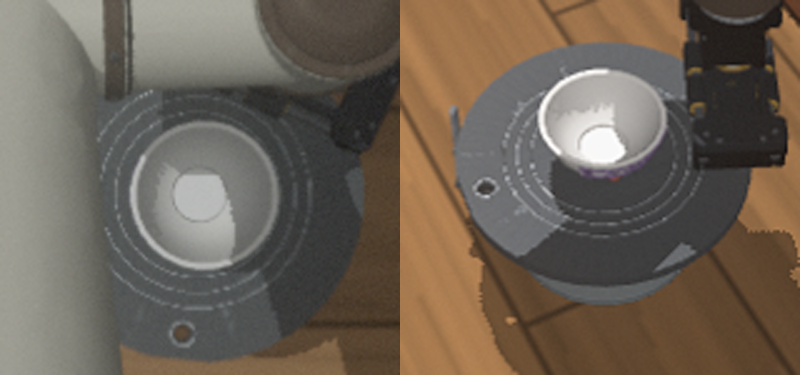

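```bash
python3 - <<'E'
from h import *
import pickle
for n,p in(("side",(269,284.8)),("top",(362.4,323.6))):
    S=pickle.load(open(n+".pkl","rb")); v=atz(S,*p,.115)-[.5475,-.094,.115]; print(np.linalg.norm(v),np.degrees(np.arctan2(v[1],v[0])))
X=np.array([.9045,-.4266]);Y=np.array([-.4266,-.9045])
p=lambda a:10.8*np.array([np.cos(np.radians(a)),np.sin(np.radians(a))])
for a in (-20,-32,-44,-50,-56):
    print(a,[[round(float(v@X),2),round(float(v@Y),2)] for v in (p(a-1.5*k)-p(a) for k in range(1,9))])
E
```

```text
0.10872366184040234 172.82159666815093
0.10843703979872303 173.6682837331504
-20 [[0.02, 0.28], [0.04, 0.56], [0.04, 0.85], [0.04, 1.13], [0.04, 1.41], [0.02, 1.69], [0.0, 1.98], [-0.03, 2.26]]
-32 [[-0.04, 0.28], [-0.08, 0.56], [-0.13, 0.84], [-0.19, 1.11], [-0.26, 1.39], [-0.33, 1.66], [-0.41, 1.93], [-0.5, 2.2]]
-44 [[-0.09, 0.27], [-0.2, 0.53], [-0.3, 0.79], [-0.42, 1.05], [-0.54, 1.31], [-0.67, 1.56], [-0.8, 1.81], [-0.95, 2.05]]
-50 [[-0.12, 0.26], [-0.25, 0.51], [-0.39, 0.76], [-0.53, 1.0], [-0.67, 1.24], [-0.83, 1.48], [-0.99, 1.71], [-1.15, 1.94]]
-56 [[-0.15, 0.24], [-0.3, 0.48], [-0.46, 0.71], [-0.63, 0.94], [-0.8, 1.16], [-0.98, 1.38], [-1.16, 1.6], [-1.35, 1.81]]
```

Call:
arm_command:
  deltas:
    - [0, 0, 0, 0.02, 0.28, -0.01, 1]
    - [0, 0, 0, 0.04, 0.56, -0.01, 1]
    - [0, 0, 0, 0.04, 0.85, -0.01, 1]
    - [0, 0, 0, 0.04, 1.13, -0.01, 1]
    - [0, 0, 0, 0.04, 1.41, 0, 1]
    - [0, 0, 0, 0.02, 1.69, 0, 1]
    - [0, 0, 0, 0, 1.98, 0, 1]
    - [0, 0, 0, -0.03, 2.26, 0, 1]

```text
time_s: 8.42
tcp_pos: [0.6403, -0.1512, 0.1341]
ee_rot: [[0.905, -0.425, 0.013], [-0.425, -0.905, -0.001], [0.012, -0.004, -1.0]]
wrist_force: [1.9, 2.4, 11.1]
gripper_width: 0.004
gripper_force: 5.3
```

Call:
arm_command:
  deltas:
    - [0, 0, 0, -0.04, 0.28, 0, 1]
    - [0, 0, 0, -0.08, 0.56, 0, 1]
    - [0, 0, 0, -0.13, 0.84, 0, 1]
    - [0, 0, 0, -0.19, 1.11, 0, 1]
    - [0, 0, 0, -0.26, 1.39, 0.01, 1]

```text
time_s: 8.83
tcp_pos: [0.6322, -0.1628, 0.1341]
ee_rot: [[0.905, -0.425, 0.013], [-0.425, -0.905, -0.002], [0.013, -0.004, -1.0]]
wrist_force: [3.1, 2.1, 11.1]
gripper_width: 0.003
gripper_force: 5.6
```

Call:
arm_command:
  deltas:
    - [0, 0, 0, -0.07, 0.27, 0, 1]
    - [0, 0, 0, -0.15, 0.55, 0, 1]
    - [0, 0, 0, -0.24, 0.82, 0, 1]
    - [0, 0, 0, -0.33, 1.09, 0, 1]
    - [0, 0, 0, -0.44, 1.35, 0, 1]
    - [0, 0, 0, -0.54, 1.61, 0.01, 1]
    - [0, 0, 0, -0.66, 1.87, 0.01, 1]
    - [0, 0, 0, -0.78, 2.12, 0.01, 1]

```text
time_s: 9.5
tcp_pos: [0.6161, -0.179, 0.1341]
ee_rot: [[0.905, -0.425, 0.013], [-0.425, -0.905, -0.002], [0.013, -0.004, -1.0]]
wrist_force: [3.7, 1.7, 10.8]
gripper_width: 0.007
gripper_force: 5.5
```

```bash
python3 - <<'E'
from h import *
import pickle
a=[]
for n,(x,y) in (("top",(290,250)),("side",(235,210))):
    c=capture(n); a.append(cv2.resize(c["pixels"][y:y+100,x:x+80],None,fx=5,fy=5,interpolation=cv2.INTER_CUBIC))
cv2.imwrite("pics/s3.png",np.hstack(a))
E
```

```text
(no output)
```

View pics/s3.png

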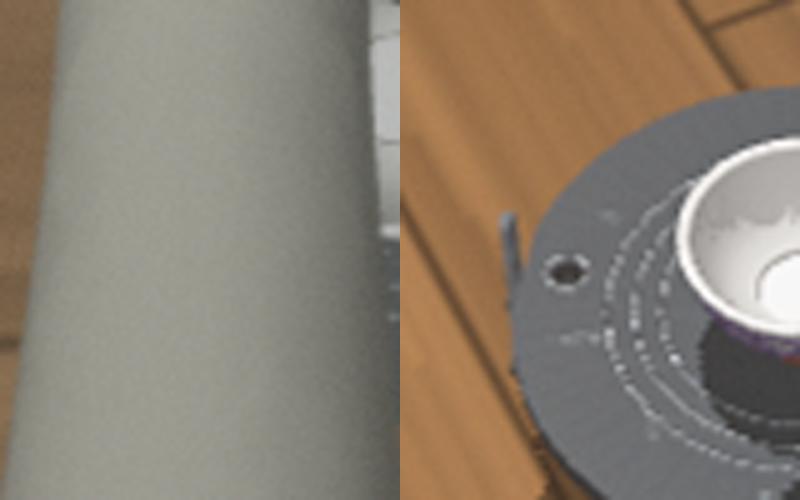

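```bash
python3 - <<'E'
from h import *
import pickle
S=pickle.load(open("side.pkl","rb"));T=pickle.load(open("top.pkl","rb"));C=np.array([.5475,-.094,0])
v=atz(S,268.4,264.2,.115)-C;print(np.linalg.norm(v[:2]),np.degrees(np.arctan2(v[1],v[0])))
for a in (131,132,133,134,135):
    u=np.array([np.cos(np.radians(a)),np.sin(np.radians(a)),0])
    print(a,(proj(S,C+.143*u+[0,0,.122])-[235,210])*5+[400,0],(proj(S,C+.108*u+[0,0,.115])-[235,210])*5+[400,0],(proj(T,C+.143*u+[0,0,.122])-[300,195])*3.6)
E
```

```text
0.10863715642691743 142.15789805647984
131 [512.51848992 204.2757661 ] [584.03805236 236.26033448] [ 45.30116566 436.66476981]
132 [510.14560401 208.22310456] [582.29992354 239.27810208] [ 48.38083152 440.21894262]
133 [507.85551544 212.20518592] [580.62604294 242.32081823] [ 51.52226988 443.71875203]
134 [505.64914241 216.22100989] [579.01705274 245.38767485] [ 54.72451798 447.16310384]
135 [503.52738722 220.26956033] [577.47358068 248.47785307] [ 57.98659355 450.55092097]
```

Call:
arm_command:
  deltas:
    - [0, 0, 0, -0.12, 0.26, 0, 1]
    - [0, 0, 0, -0.26, 0.51, 0, 1]
    - [0, 0, 0, -0.4, 0.76, 0, 1]
    - [0, 0, 0, -0.55, 1.0, 0, 1]
    - [0, 0, 0, -0.7, 1.24, 0, 1]
    - [0, 0, 0, -0.82, 1.42, 0, 1]
    - [0, 0, 0, -0.89, 1.53, 0, 1]
    - [0, 0, 0, -0.89, 1.53, 0, 1]

```text
time_s: 10.27
tcp_pos: [0.6012, -0.1892, 0.1341]
ee_rot: [[0.905, -0.425, 0.013], [-0.425, -0.905, -0.003], [0.013, -0.003, -1.0]]
wrist_force: [1.7, 0.6, 11.9]
gripper_width: 0.007
gripper_force: 5.8
```

Call:
arm_command:
  deltas:
    - [0, 0, 0, 0, 0, -0.1, 1]
    - [0, 0, 0, 0, 0, -0.25, 1]
    - [0, 0, 0, 0, 0, -1, 1]
    - [0, 0, 0, 0, 0, -2, 1]
    - [0, 0, 0, 0, 0, -3, 1]
    - [0, 0, 0, 0, 0, -4, 1]
    - [0, 0, 0, 0, 0, -5, 1]
    - [0, 0, 0, 0, 0, -5, 1]

```text
time_s: 10.93
tcp_pos: [0.598, -0.189, 0.1825]
ee_rot: [[0.905, -0.426, 0.005], [-0.426, -0.905, -0.001], [0.005, -0.001, -1.0]]
wrist_force: [0.7, 0.9, 1.4]
gripper_width: 0.007
gripper_force: 0.0
```

```bash
python3 - <<'E'
from h import *
import pickle
s=sense()
X=np.array([.9045,-.4266]);Y=np.array([-.4266,-.9045])
w=(np.array([.5315,-.3662])-s["tcp_pos"][:2])*100
print(s["tcp_pos"],s["wrist_force"],"to pin",w@X,w@Y)
a=[]
for n,(x,y) in (("top",(290,260)),("side",(235,210))):
    c=capture(n); a.append(cv2.resize(c["pixels"][y:y+100,x:x+80],None,fx=5,fy=5,interpolation=cv2.INTER_CUBIC))
cv2.imwrite("pics/s4.png",np.hstack(a))
E
```

```text
[ 0.59799985 -0.18897622  0.18250379] [0.66892864 0.91339118 1.39861256] to pin 1.5454552976656981 18.866774861460847
```

View pics/s4.png

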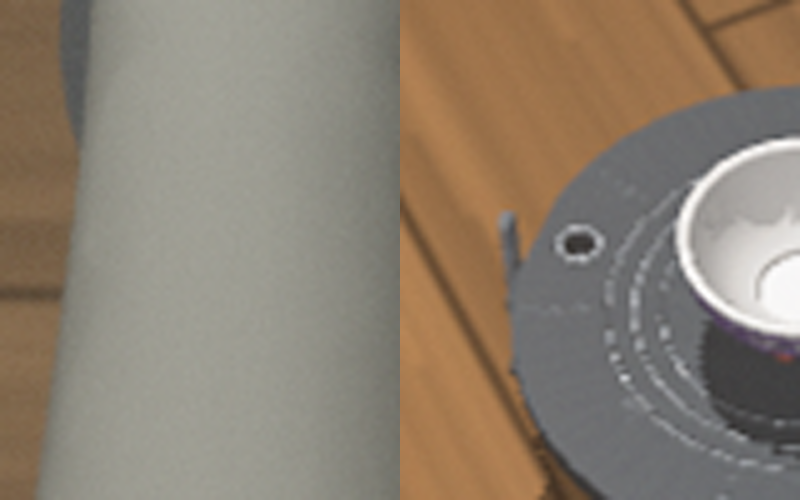

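The lock hole is at (579,243) in the crop, about 133°, which is on the pointer's line. Now for the pin.

Call:
arm_command:
  deltas:
    - [0, 0, 0, 0.1, 1.2, 0, 0]
    - [0, 0, 0, 0.3, 3.8, 0, 0]
    - [0, 0, 0, 0.6, 7, 0, 0]
    - [0, 0, 0, 0.8, 10.2, 0, 0]
    - [0, 0, 0, 1.1, 13.4, 0, 0]
    - [0, 0, 0, 1.3, 16.2, 0, 0]
    - [0, 0, 0, 1.5, 18, 0, 0]
    - [0, 0, 0, 1.55, 18.87, 0, 0]

```text
time_s: 11.7
tcp_pos: [0.5282, -0.3685, 0.1784]
ee_rot: [[0.903, -0.43, -0.002], [-0.43, -0.903, 0.001], [-0.002, 0.0, -1.0]]
wrist_force: [0.3, -0.3, 0.2]
gripper_width: 0.474
gripper_force: 0.0
```

Call:
arm_command:
  deltas:
    - [0, 0, 0, 0, 0, 1, 0]
    - [0, 0, 0, 0, 0, 2, 0]
    - [0, 0, 0, 0, 0, 3, 0]
    - [0, 0, 0, 0, 0, 4, 0]
    - [0, 0, 0, 0, 0, 4, 0]

```text
time_s: 12.12
tcp_pos: [0.5291, -0.364, 0.1359]
ee_rot: [[0.905, -0.426, -0.005], [-0.426, -0.905, 0.003], [-0.006, -0.0, -1.0]]
wrist_force: [0.3, 0.4, -0.9]
gripper_width: 0.496
gripper_force: 0.0
```

```bash
python3 - <<'E'
from h import *
s=sense()
X=np.array([.9045,-.4266]);Y=np.array([-.4266,-.9045])
w=(np.array([.5315,-.3662])-s["tcp_pos"][:2])*100
print(s["tcp_pos"],s["ee_rot"],s["wrist_force"],s["gripper_width"],"to pin",w@X,w@Y)
c=capture("wrist"); a=c["pixels"]; print(meta(c), proj(c,[.5315,-.3662,.093]),proj(c,[.5315,-.3662,.055]))
b=capture("side")["pixels"][340:425,300:400]
o=np.zeros((480,800,3),np.uint8); o[:,:400]=cv2.resize(a,(640,480))[:,120:520]; b=cv2.resize(b,(400,340),interpolation=cv2.INTER_CUBIC); o[:340,400:]=b
cv2.imwrite("pics/w1.png",o)
E
```

```text
[ 0.52907293 -0.36399423  0.13585794] [[ 9.04861216e-01 -4.25671385e-01 -5.48200410e-03]
 [-4.25660932e-01 -9.04877738e-01  3.00838259e-03]
 [-6.24112586e-03 -3.88693757e-04 -9.99980448e-01]] [ 0.3289159   0.42332359 -0.8950641 ] 0.4957578842871695 to pin 0.31362635859710236 0.09597267154414181
{'fovy': 66.34008638982635, 'cx': 320.5186519754307, 'cy': 232.27094309151323, 'k1': -0.05228712734639604, 'rvec': array([-1.58913365,  2.5031093 ,  0.36545232]), 'tvec': array([-0.10298723,  0.60318726,  0.47038294])} [324.48531234 268.0758879 ] [323.91414677 245.66698063]
```

View pics/w1.png

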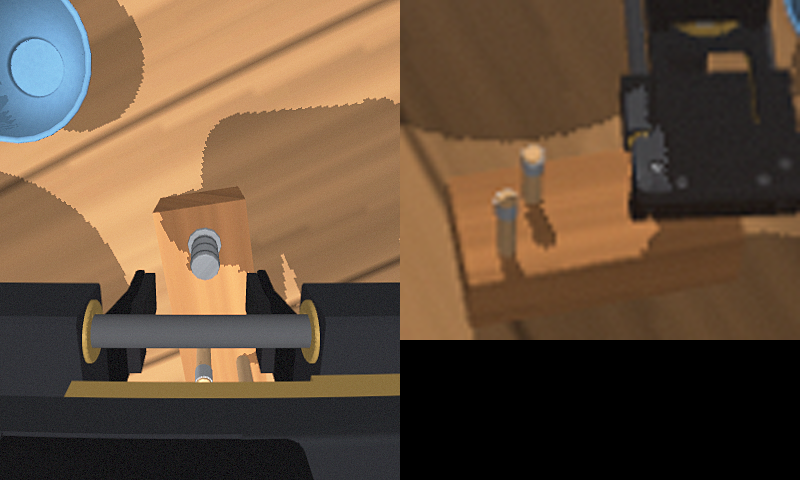

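Call:
arm_command:
  deltas:
    - [0, 0, 0, 0.2, 0.07, 0.4, 0]
    - [0, 0, 0, 0.35, 0.1, 1.2, 0]
    - [0, 0, 0, 0.35, 0.1, 2.2, 0]
    - [0, 0, 0, 0.35, 0.1, 3.2, 0]
    - [0, 0, 0, 0.35, 0.1, 4.2, 0]
    - [0, 0, 0, 0.35, 0.1, 5, 0]
    - [0, 0, 0, 0.35, 0.1, 5.4, 0]
    - [0, 0, 0, 0.35, 0.1, 5.4, 0]

```text
time_s: 12.88
tcp_pos: [0.5322, -0.368, 0.0837]
ee_rot: [[0.904, -0.427, -0.003], [-0.427, -0.904, 0.001], [-0.003, 0.0, -1.0]]
wrist_force: [-0.9, -0.3, 0.8]
gripper_width: 0.499
gripper_force: 0.0
```

```bash
python3 - <<'E'
from h import *
s=sense()
X=np.array([.9045,-.4266]);Y=np.array([-.4266,-.9045])
w=(np.array([.5315,-.3662])-s["tcp_pos"][:2])*100
print(s["tcp_pos"],s["ee_rot"][:,2],s["wrist_force"],s["gripper_width"],"to pin",w@X,w@Y)
E
```

```text
[ 0.53215299 -0.36803456  0.08372037] [-0.00270218  0.00119228 -0.99999564] [-0.85439275 -0.34608197  0.77649462] 0.49891729546119684 to pin -0.13732511580324433 -0.13807944555052573
```

Call:
arm_command:
  deltas:
    - [0, 0.003, 0, -0.08, -0.12, 0.25, 0]
    - [0, 0.003, 0, -0.08, -0.12, 0.45, 0]
    - [0, 0.003, 0, -0.08, -0.12, 0.45, 0.2]
    - [0, 0.003, 0, -0.08, -0.12, 0.45, 0.4]
    - [0, 0.003, 0, -0.08, -0.12, 0.45, 0.5]
    - [0, 0.003, 0, -0.08, -0.12, 0.45, 0.6]
    - [0, 0.003, 0, -0.08, -0.12, 0.45, 0.6]

```text
time_s: 13.47
tcp_pos: [0.5329, -0.3669, 0.0812]
ee_rot: [[0.904, -0.427, 0.003], [-0.427, -0.904, -0.001], [0.003, -0.0, -1.0]]
wrist_force: [-0.7, 0.1, -0.2]
gripper_width: 0.234
gripper_force: 0.0
```

Call:
arm_command:
  deltas:
    - [0, 0, 0, 0, 0, 0, 0.7]
    - [0, 0, 0, 0, 0, 0, 0.8]
    - [0, 0, 0, 0, 0, 0, 0.9]
    - [0, 0, 0, 0, 0, 0, 1]
    - [0, 0, 0, 0, 0, 0, 1]
    - [0, 0, 0, 0, 0, 0, 1]

```text
time_s: 13.97
tcp_pos: [0.5328, -0.367, 0.0811]
ee_rot: [[0.904, -0.427, 0.003], [-0.427, -0.904, -0.002], [0.003, 0.0, -1.0]]
wrist_force: [-0.8, -0.6, 0.6]
gripper_width: 0.171
gripper_force: 30.0
```

Call:
arm_command:
  deltas:
    - [0, 0, 0, 0, 0, -0.5, 1]
    - [0, -0.002, 0, 0, 0, -1.5, 1]
    - [0, -0.003, 0, 0, 0, -3.5, 1]
    - [0, -0.003, 0, 0, 0, -6, 1]
    - [0, -0.003, 0, 0, 0, -9, 1]
    - [0, -0.003, 0, 0, 0, -12.5, 1]
    - [0, -0.003, 0, 0, 0, -16, 1]
    - [0, -0.003, 0, 0, 0, -19, 1]

```text
time_s: 14.63
tcp_pos: [0.5322, -0.3665, 0.2745]
ee_rot: [[0.905, -0.426, 0.002], [-0.426, -0.905, -0.001], [0.002, -0.0, -1.0]]
wrist_force: [0.5, -0.0, -0.4]
gripper_width: 0.176
gripper_force: 30.0
```

```bash
python3 - <<'E'
from h import *
import pickle
s=sense(); print(s["tcp_pos"],s["ee_rot"][:,2],s["wrist_force"],s["gripper_width"])
a=[]
for n,(x,y) in (("top",(300,285)),("side",(240,225))):
    c=capture(n); pickle.dump(c,open(n+"2.pkl","wb")); a.append(cv2.resize(c["pixels"][y:y+50,x:x+50],None,fx=8,fy=8,interpolation=cv2.INTER_CUBIC))
cv2.imwrite("pics/s5.png",np.vstack([np.hstack(a)]))
E
```

```text
[ 0.53221379 -0.36652147  0.27451634] [ 2.13229754e-03 -9.16683390e-04 -9.99997306e-01] [ 0.50492505 -0.01116286 -0.38361612] 0.17552441653427414
```

View pics/s5.png

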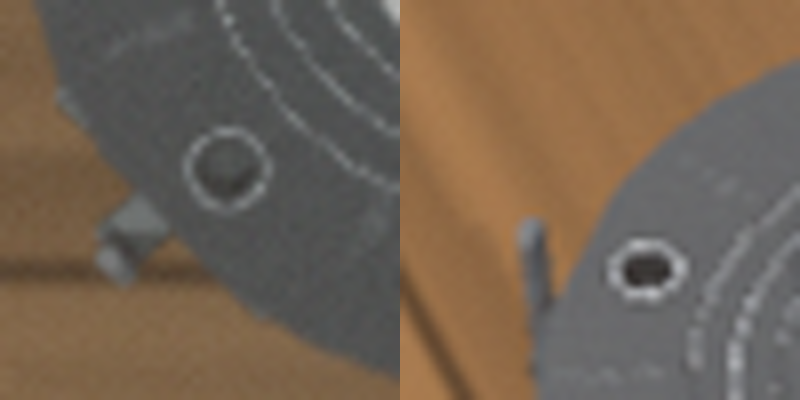

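The hole is at top (328.5,306) and side (270.9,258.5). The lug's outer corners may peek out at top (307.8,297.3) and (332.8,324.6).

```bash
python3 - <<'E'
from h import *
import pickle
T=pickle.load(open("top2.pkl","rb"));S=pickle.load(open("side2.pkl","rb"));C=np.array([.5475,-.094,0])
pol=lambda v:(np.linalg.norm(v[:2]-C[:2])*1e3,np.degrees(np.arctan2(v[1]-C[1],v[0]-C[0])))
def tri(a,b):
    A=[];B=[]
    for c,p in((T,a),(S,b)):
        o,d=ray(c,*p);d/=np.linalg.norm(d);M=np.eye(3)-np.outer(d,d);A.append(M);B.append(M@o)
    return np.linalg.solve(sum(A),sum(B))
h=tri((328.5,306),(270.9,258.5));print("hole",h,pol(h),pol(atz(T,328.5,306,.115)),pol(atz(S,270.9,258.5,.115)))
p=tri((314.75,317.75),(256.4,253.25));print("ptr",p,pol(p),pol(atz(T,314.75,317.75,.122)),pol(atz(S,256.4,253.25,.122)))
for q in((307.75,297.25),(332.75,324.6)): v=atz(T,*q,.091);print("lug",v,pol(v))
s=sense();X=np.array([.9045,-.4266]);Y=np.array([-.4266,-.9045])
w=(h[:2]-s["tcp_pos"][:2])*100; print(w@X,w@Y)
E
```

```text
hole [ 0.47304605 -0.01634232  0.11673799] (np.float64(107.58302294359437), np.float64(133.79343198658546)) (np.float64(107.48529538944499), np.float64(133.82012959872117)) (np.float64(108.43569841316916), np.float64(133.14034231867203))
ptr [0.44997856 0.01010454 0.11965751] (np.float64(142.64706787743216), np.float64(133.12995313813244)) (np.float64(141.72842569621773), np.float64(132.94042559837158)) (np.float64(142.4167848022355), np.float64(133.9282961239421))
lug [0.4879063  0.02438094 0.091     ] (np.float64(132.5347346644525), np.float64(116.72096512592654))
lug [ 0.43439665 -0.02551435  0.091     ] (np.float64(132.22198273642712), np.float64(148.8045138291571))
-20.555012302830313 -29.185507001008464
```

Call:
arm_command:
  deltas:
    - [0, 0, 0, -0.8, -1.2, 0, 1]
    - [0, 0, 0, -2.4, -3.4, 0, 1]
    - [0, 0, 0, -4.4, -6.2, 0, 1]
    - [0, 0, 0, -6.4, -9.1, 0, 1]
    - [0, 0, 0, -8.4, -12, 0, 1]
    - [0, 0, 0, -10.4, -14.8, 0, 1]
    - [0, 0, 0, -12.4, -17.6, 0, 1]
    - [0, 0, 0, -14.4, -20.4, 0, 1]

```text
time_s: 15.4
tcp_pos: [0.4879, -0.119, 0.2709]
ee_rot: [[0.904, -0.427, -0.001], [-0.427, -0.904, 0.001], [-0.001, -0.0, -1.0]]
wrist_force: [1.3, 0.3, -1.4]
gripper_width: 0.171
gripper_force: 30.0
```

Call:
arm_command:
  deltas:
    - [0, 0, 0, -2, -2.9, 0, 1]
    - [0, 0, 0, -3.8, -5.4, 0, 1]
    - [0, 0, 0, -5.2, -7.4, 0, 1]
    - [0, 0, 0, -5.9, -8.5, 0, 1]
    - [0, 0, 0, -6.1, -8.8, 0, 1]
    - [0, 0, 0, -6.1, -8.8, 0.5, 1]
    - [0, 0, 0, -6.1, -8.8, 1.5, 1]
    - [0, 0, 0, -6.1, -8.8, 2.5, 1]

```text
time_s: 16.07
tcp_pos: [0.4712, -0.0158, 0.2449]
ee_rot: [[0.904, -0.428, -0.0], [-0.428, -0.904, 0.0], [-0.0, -0.0, -1.0]]
wrist_force: [0.2, -1.1, -0.9]
gripper_width: 0.176
gripper_force: 30.0
```

```bash
cat > st.py <<'E'
from h import *
np.set_printoptions(precision=4,suppress=True)
s=sense();X=np.array([.9045,-.4266]);Y=np.array([-.4266,-.9045])
P=s["tcp_pos"]; R=s["ee_rot"]; tip=P+R[:,2]*.0731
w=(np.array([.4733,-.0159])-tip[:2])*100; print(s["time_s"],P,tip,R[:,2],R[:,0],s["wrist_force"],"to hole",w@X,w@Y)
E
python3 st.py
```

```text
16.0667 [ 0.4712 -0.0158  0.2449] [ 0.4712 -0.0157  0.1718] [-0.0003  0.0002 -1.    ] [ 0.9039 -0.4278 -0.0004] [ 0.1864 -1.0985 -0.8771] to hole 0.19599993392183548 -0.0743942816676311
```

Call:
arm_command:
  deltas:
    - [0, 0, 0, 0.1, -0.04, 0.6, 1]
    - [0, 0, 0, 0.2, -0.07, 1.4, 1]
    - [0, 0, 0, 0.25, -0.07, 2.4, 1]
    - [0, 0, 0, 0.25, -0.07, 3.2, 1]
    - [0, 0, 0, 0.25, -0.07, 3.9, 1]
    - [0, 0, 0, 0.25, -0.07, 4.2, 1]
    - [0, 0, 0, 0.25, -0.07, 4.3, 1]
    - [0, 0, 0, 0.25, -0.07, 4.3, 1]

```text
time_s: 16.73
tcp_pos: [0.4741, -0.0156, 0.2028]
ee_rot: [[0.904, -0.427, -0.0], [-0.427, -0.904, -0.0], [-0.0, 0.0, -1.0]]
wrist_force: [1.2, 0.8, -1.3]
gripper_width: 0.17
gripper_force: 30.0
```

```bash
python3 st.py; python3 - <<'E'
from h import *
import pickle
c=capture("side"); pickle.dump(c,open("side3.pkl","wb"))
o=pickle.load(open("side2.pkl","rb"))
g=cv2.cvtColor(c["pixels"],cv2.COLOR_BGR2GRAY)
# tip region: print gray rows near expected tip
u=proj(c,[.473,-.0155,.128]);h=proj(c,[.4733,-.0159,.115]);print(u,h,proj(c,[.473,-.0155,.170]))
x,y=int(u[0]),int(u[1])
print(g[y-22:y+14:2,x-14:x+15])
E
```

```text
16.7333 [ 0.4741 -0.0156  0.2028] [ 0.4741 -0.0156  0.1297] [-0.0001 -0.0002 -1.    ] [ 0.9044 -0.4267 -0.    ] [ 1.2483  0.7571 -1.2708] to hole -0.057534454734021134 0.05869614109268971
[270.46359903 255.00772088] [271.06444078 258.82122472] [269.11426676 242.54383706]
[[ 50  44  45  44  44  44  45  45  44  45  43  44  44  42  45  48  57  66
   54  46  44  47  45  47  45  43  42  65 110]
 [ 47  45  47  47  47  47  46  46  48  47  46  46  47  44  47  46  49  46
   44  45  45  47  45  47  46  45  41  51  97]
 [ 45  43  45  42  45  42  42  46  43  44  44  41  43  42  43  42  44  43
   43  43  43  47  45  44  43  45  42  44  92]
 [ 42  36  38  38  41  39  37  40  40  37  38  38  37  36  39  36  36  36
   37  40  39  37  37  39  35  39  36  30  88]
 [ 37  37  37  35  37  38  37  36  37  37  36  37  38  36  35  36  36  37
   37  36  35  36  54  63  63  52  42  35  77]
 [ 37  36  37  36  38  38  36  37  37  39  36  36  36  39  37  38  36  38
   35  37  37  38  42  46  48  44  37  34  71]
 [ 35  35  37  35  34  34  36  33  33  32  33  34  35  35  36  35  35  35
   33  33  33  33  33  39  4
[... 650 characters left out ...]
116  94  69  61  80  92  81  65  63  61  64  81
   96  83  63  64  63  63  67  82  75  63  64]
 [ 97  90  97 123 129 115 109 113  88  57  92  87  54  55  61  61  57  57
   92  86  62  65  64  85  91  71  63  65  65]
 [105  94  90 114 120 110 110 113  90  61  67  86 113 114 111 131 121  97
   79  65  65  64  75  74  65  65  65  62  78]
 [105  90  87 105 111 111 110 110 114  91  62  63  62  63  65  65  63  60
   63  64  64  74  71  64  62  64  64  94  85]
 [102  98 104 112 113 112 112 111 114  91  62  66  65  65  64  65  65  64
   64  66  63  73  72  64  64  63  89  84  64]
 [106 106 109 114 112 112 112 111 113  90  62  63  64  62  63  65  64  65
   63  64  77  76  64  64  62  68  77  72  66]]
```

Call:
arm_command:
  deltas:
    - [0, 0, 0, 0.06, 0.03, 0.3, 1]
    - [0, 0, 0, 0.1, 0.05, 0.7, 1]
    - [0, 0, 0, 0.1, 0.05, 1.0, 1]
    - [0, 0, 0, 0.1, 0.05, 1.2, 1]
    - [0, 0, 0, 0.1, 0.05, 1.35, 1]
    - [0, 0, 0, 0.1, 0.05, 1.5, 1]
    - [0, 0, 0, 0.1, 0.05, 1.6, 1]
    - [0, 0, 0, 0.1, 0.05, 1.6, 1]

```text
time_s: 17.45
tcp_pos: [0.4746, -0.0164, 0.1867]
ee_rot: [[0.904, -0.427, -0.0], [-0.427, -0.904, -0.0], [-0.0, 0.0, -1.0]]
wrist_force: [0.4, -0.2, -0.5]
gripper_width: 0.177
gripper_force: 30.0
```

```bash
python3 st.py
```

```text
17.45 [ 0.4746 -0.0164  0.1867] [ 0.4746 -0.0164  0.1136] [-0.0003 -0.0001 -1.    ] [ 0.9044 -0.4267 -0.0003] [ 0.3793 -0.1597 -0.469 ] to hole -0.13735086638533087 0.0064792159231639775
```

Call:
arm_command:
  deltas:
    - [0, 0, 0, 0, 0, 0.08, 1]
    - [0, 0, 0, 0, 0, 0.16, 1]
    - [0, 0, 0, 0, 0, 0.24, 1]
    - [0, 0, 0, 0, 0, 0.32, 1]
    - [0, 0, 0, 0, 0, 0.4, 1]
    - [0, 0, 0, 0, 0, 0.4, 1]

```text
time_s: 17.95
tcp_pos: [0.4744, -0.0166, 0.1828]
ee_rot: [[0.904, -0.427, -0.001], [-0.427, -0.904, -0.0], [-0.0, 0.001, -1.0]]
wrist_force: [0.6, -0.6, -1.7]
gripper_width: 0.173
gripper_force: 30.0
```

Call:
arm_command:
  deltas:
    - [0, 0, 0, 0, 0, 0.08, 1]
    - [0, 0, 0, 0, 0, 0.16, 1]
    - [0, 0, 0, 0, 0, 0.24, 1]
    - [0, 0, 0, 0, 0, 0.32, 1]
    - [0, 0, 0, 0, 0, 0.4, 1]
    - [0, 0, 0, 0, 0, 0.4, 1]

```text
time_s: 18.45
tcp_pos: [0.4745, -0.0165, 0.1788]
ee_rot: [[0.904, -0.427, -0.0], [-0.427, -0.904, -0.0], [-0.0, 0.0, -1.0]]
wrist_force: [-0.6, -1.4, -0.9]
gripper_width: 0.176
gripper_force: 30.0
```

Call:
arm_command:
  deltas:
    - [0, 0, 0, 0, 0, 0.15, 1]
    - [0, 0, 0, 0, 0, 0.3, 1]
    - [0, 0, 0, 0, 0, 0.45, 1]
    - [0, 0, 0, 0, 0, 0.6, 1]
    - [0, 0, 0, 0, 0, 0.75, 1]
    - [0, 0, 0, 0, 0, 0.9, 1]
    - [0, 0, 0, 0, 0, 1.05, 1]
    - [0, 0, 0, 0, 0, 1.05, 1]

```text
time_s: 19.12
tcp_pos: [0.4745, -0.0165, 0.168]
ee_rot: [[0.904, -0.427, -0.001], [-0.427, -0.904, -0.0], [-0.001, 0.0, -1.0]]
wrist_force: [-0.7, -2.7, -0.6]
gripper_width: 0.172
gripper_force: 30.0
```

Call:
arm_command:
  deltas:
    - [0, 0, 0, 0, 0, 0.06, 1]
    - [0, 0, 0, 0, 0, 0.12, 1]
    - [0, 0, 0, 0, 0, 0.18, 1]
    - [0, 0, 0, 0, 0, 0.24, 1]
    - [0, 0, 0, 0, 0, 0.3, 1]
    - [0, 0, 0, 0, 0, 0.36, 1]
    - [0, 0, 0, 0, 0, 0.42, 1]

```text
time_s: 19.7
tcp_pos: [0.4747, -0.0164, 0.1642]
ee_rot: [[0.904, -0.427, 0.0], [-0.427, -0.904, 0.0], [0.0, -0.0, -1.0]]
wrist_force: [-1.0, -2.6, 0.5]
gripper_width: 0.173
gripper_force: 30.0
```

Call:
arm_command:
  deltas:
    - [0, 0, 0, 0, 0, 0.05, 1]
    - [0, 0, 0, 0, 0, 0.1, 1]
    - [0, 0, 0, 0, 0, 0.15, 1]
    - [0, 0, 0, 0, 0, 0.2, 1]
    - [0, 0, 0, 0, 0, 0.2, 1]

```text
time_s: 20.12
tcp_pos: [0.4747, -0.0164, 0.1622]
ee_rot: [[0.904, -0.427, 0.0], [-0.427, -0.904, 0.0], [0.0, -0.0, -1.0]]
wrist_force: [-1.7, -3.0, 0.8]
gripper_width: 0.17
gripper_force: 30.0
```

Call:
arm_command:
  deltas:
    - [0, 0, 0, 0, 0, 0.05, 1]
    - [0, 0, 0, 0, 0, 0.1, 1]
    - [0, 0, 0, 0, 0, 0.15, 1]
    - [0, 0, 0, 0, 0, 0.2, 1]
    - [0, 0, 0, 0, 0, 0.2, 1]

```text
time_s: 20.53
tcp_pos: [0.4749, -0.0165, 0.1607]
ee_rot: [[0.905, -0.426, 0.0], [-0.426, -0.905, -0.0], [0.001, 0.0, -1.0]]
wrist_force: [-2.5, -3.1, 5.5]
gripper_width: 0.169
gripper_force: 30.1
```

Call:
arm_command:
  deltas:
    - [0, 0, 0, -0.02, 0.05, 0, 1]
    - [0, 0, 0, -0.04, 0.1, 0, 1]
    - [0, 0, 0, -0.06, 0.15, 0, 1]
    - [0, 0, 0, -0.07, 0.19, 0, 1]
    - [0, 0, 0, -0.07, 0.19, 0, 1]

```text
time_s: 20.95
tcp_pos: [0.4734, -0.0175, 0.1598]
ee_rot: [[0.904, -0.427, 0.0], [-0.427, -0.904, 0.001], [0.0, -0.001, -1.0]]
wrist_force: [0.0, -1.0, -1.4]
gripper_width: 0.173
gripper_force: 30.0
```

Call:
arm_command:
  deltas:
    - [0, 0, 0, 0, 0, 0.06, 1]
    - [0, 0, 0, 0, 0, 0.12, 1]
    - [0, 0, 0, 0, 0, 0.18, 1]
    - [0, 0, 0, 0, 0, 0.24, 1]
    - [0, 0, 0, 0, 0, 0.3, 1]
    - [0, 0, 0, 0, 0, 0.3, 1]

```text
time_s: 21.45
tcp_pos: [0.4732, -0.0178, 0.157]
ee_rot: [[0.904, -0.427, -0.0], [-0.427, -0.904, 0.0], [-0.0, -0.0, -1.0]]
wrist_force: [0.4, 0.4, -0.2]
gripper_width: 0.174
gripper_force: 30.0
```

Tip at 0.084 with no resistance, so it is in the lug hole. Next I push on down, watching for the flange to seat.

Call:
arm_command:
  deltas:
    - [0, 0, 0, 0, 0, 0.08, 1]
    - [0, 0, 0, 0, 0, 0.16, 1]
    - [0, 0, 0, 0, 0, 0.24, 1]
    - [0, 0, 0, 0, 0, 0.32, 1]
    - [0, 0, 0, 0, 0, 0.4, 1]
    - [0, 0, 0, 0, 0, 0.4, 1]

```text
time_s: 21.95
tcp_pos: [0.4731, -0.0178, 0.1531]
ee_rot: [[0.904, -0.427, -0.0], [-0.427, -0.904, -0.0], [-0.0, 0.0, -1.0]]
wrist_force: [0.6, -1.6, -0.3]
gripper_width: 0.172
gripper_force: 30.0
```

Call:
arm_command:
  deltas:
    - [0, 0, 0, 0, 0, 0.07, 1]
    - [0, 0, 0, 0, 0, 0.14, 1]
    - [0, 0, 0, 0, 0, 0.21, 1]
    - [0, 0, 0, 0, 0, 0.28, 1]
    - [0, 0, 0, 0, 0, 0.28, 1]

```text
time_s: 22.37
tcp_pos: [0.4732, -0.0178, 0.1503]
ee_rot: [[0.904, -0.427, -0.0], [-0.427, -0.904, -0.0], [-0.0, 0.0, -1.0]]
wrist_force: [-0.1, 0.3, -1.4]
gripper_width: 0.176
gripper_force: 30.0
```

Call:
arm_command:
  deltas:
    - [0, 0, 0, 0, 0, 0.06, 1]
    - [0, 0, 0, 0, 0, 0.12, 1]
    - [0, 0, 0, 0, 0, 0.18, 1]
    - [0, 0, 0, 0, 0, 0.24, 1]
    - [0, 0, 0, 0, 0, 0.24, 1]

```text
time_s: 22.78
tcp_pos: [0.4731, -0.0179, 0.1479]
ee_rot: [[0.904, -0.427, -0.0], [-0.427, -0.904, -0.0], [-0.0, 0.0, -1.0]]
wrist_force: [0.5, 0.8, -1.5]
gripper_width: 0.177
gripper_force: 30.0
```

Call:
arm_command:
  deltas:
    - [0, 0, 0, 0, 0, 0.05, 1]
    - [0, 0, 0, 0, 0, 0.1, 1]
    - [0, 0, 0, 0, 0, 0.15, 1]
    - [0, 0, 0, 0, 0, 0.15, 1]

```text
time_s: 23.12
tcp_pos: [0.4732, -0.0178, 0.1464]
ee_rot: [[0.904, -0.427, -0.0], [-0.427, -0.904, -0.0], [-0.0, 0.0, -1.0]]
wrist_force: [0.2, 0.4, -1.3]
gripper_width: 0.171
gripper_force: 30.0
```

Call:
arm_command:
  deltas:
    - [0, 0, 0, 0, 0, 0.05, 1]
    - [0, 0, 0, 0, 0, 0.1, 1]
    - [0, 0, 0, 0, 0, 0.1, 1]

```text
time_s: 23.37
tcp_pos: [0.4733, -0.0179, 0.1461]
ee_rot: [[0.905, -0.426, 0.0], [-0.426, -0.905, -0.0], [0.0, 0.0, -1.0]]
wrist_force: [-1.1, -0.1, 3.5]
gripper_width: 0.174
gripper_force: 30.0
```

Call:
arm_command:
  deltas:
    - [0, 0, 0, 0, 0, 0.05, 1]
    - [0, 0, 0, 0, 0, 0.1, 1]
    - [0, 0, 0, 0, 0, 0.1, 1]

```text
time_s: 23.62
tcp_pos: [0.4734, -0.0179, 0.146]
ee_rot: [[0.905, -0.426, 0.001], [-0.426, -0.905, -0.0], [0.001, 0.0, -1.0]]
wrist_force: [-3.8, -0.4, 10.3]
gripper_width: 0.174
gripper_force: 30.0
```

Call:
arm_command:
  deltas:
    - [0, 0, 0, 0, 0, -0.06, 1]
    - [0, 0, 0, 0, 0, -0.12, 1]
    - [0, 0, 0, 0, 0, -0.12, 0.5]
    - [0, 0, 0, 0, 0, -0.12, 0.2]
    - [0, 0, 0, 0, 0, -0.12, 0]
    - [0, 0, 0, 0, 0, -0.12, 0]
    - [0, 0, 0, 0, 0, -0.12, 0]
    - [0, 0, 0, 0, 0, -0.12, 0]

```text
time_s: 24.28
tcp_pos: [0.4732, -0.0178, 0.1456]
ee_rot: [[0.904, -0.427, -0.0], [-0.427, -0.904, -0.0], [-0.0, 0.0, -1.0]]
wrist_force: [0.4, -0.1, -0.5]
gripper_width: 0.48
gripper_force: 0.0
```

```bash
python3 st.py; python3 -c "
from h import *;print(sense()['gripper_width'])"
```

```text
24.2833 [ 0.4732 -0.0178  0.1456] [ 0.4732 -0.0178  0.0725] [-0.0002 -0.     -1.    ] [ 0.9044 -0.4267 -0.0002] [ 0.3647 -0.1171 -0.4581] to hole -0.07425801230496122 -0.1780785200868437
0.4798288819429117
```

Call:
arm_command:
  deltas:
    - [0, 0, 0, 0, 0, -0.5, 0]
    - [0, 0, 0, 0, 0, -1.5, 0]
    - [0, 0, 0, 0, 0, -3, 0]
    - [0, 0, 0, 0, 0, -5, 0]
    - [0, 0, 0, 0, 0, -8, 0]
    - [0, 0, 0, 0, 0, -11, 0]
    - [0, 0, 0, 0, 0, -13, 0]
    - [0, 0, 0, 0, 0, -13, 0]

```text
time_s: 24.95
tcp_pos: [0.4757, -0.0176, 0.2812]
ee_rot: [[0.905, -0.426, 0.011], [-0.426, -0.905, 0.001], [0.009, -0.006, -1.0]]
wrist_force: [-0.8, -0.4, -0.5]
gripper_width: 0.5
gripper_force: 0.0
```

```bash
python3 - <<'E'
from h import *
c=capture("side"); g=cv2.cvtColor(c["pixels"],cv2.COLOR_BGR2GRAY)
P=[.4722,-.0172]
for z in(.115,.12,.158):print(z,proj(c,P+[z]))
print(g[228:270:2,254:288])
print(sense()["tcp_pos"])
E
```

```text
0.115 [270.85201697 259.39354817]
0.12 [270.69639009 257.96258037]
0.158 [269.48659474 246.81748895]
[[125 127 126 124 125 126 128 127 126 124 123 123 123 124 123 121 121 121
  122 122 123 122 122 125 126 126 125 123 124 122 124 126 125 125]
 [127 127 125 125 125 125 125 126 128 126 125 124 123 124 123 123 122 120
  122 122 123 123 122 122 123 127 125 125 125 123 122 123 125 127]
 [126 128 128 127 126 124 123 124 125 127 126 125 124 125 123 123 124 121
  119 121 121 123 123 123 121 125 128 126 126 125 127 122 124 124]
 [125 126 129 129 129 127 125 123 126 128 127 127 125 125 124 122 123 123
  123 121 119 122 122 124 121 122 124 125 128 128 124 115 111 110]
 [123 125 128 127 128 129 127 125 123 124 127 126 127 127 124 123 123 123
  122 124 121 120 119 121 125 122 120 117 112 110 108 112 110 111]
 [123 123 124 125 128 128 127 126 126 124 125 126 128 127 126 125 124 124
  124 125 124 123 120 119 115 110 109 111 111 109 110 109 110 112]
 [121 123 125 125 126 128 128 127 128 126 124 125 124 129 128 127 126 124
  125 125 122 118 113 111 111 111 111 111 111 111 109 108 110 110]
 [120 120 12
[... 1300 characters left out ...]
12 105 122 124 108 109 110 110
  112 109  86  95 112 112 129 136 117 110 109 109 126 130 116 107]
 [119 114 105  92  85 105 113 112 110 111 113 112 106 104  93  81  83  78
   72  66  63  93 112 103 131 132 110 112 112 149 148 117 110 109]
 [116 111 107  97 102 113 114 111 113 111 111 111 111 113  91  64  65  64
   66  66  64  87 110 130 123 107 109 106 128 130 114 111 110 110]
 [115 109 103 106 108 111 110 112 112 112 110 112 112 112 107  84  63  64
   66  67  66  59 124 134 111 112 110 107 145 139 110 112 110 127]
 [117 117 111 106 112 112 112 113 114 114 114 113 113 112 112 110  83  63
   64  66  64  86 128 127 111 109 108 137 130 107 111 113 107 109]]
[ 0.47441627 -0.01758087  0.27857095]
```

```bash
python3 -c "
from h import *;print(finish_job())"
```

```text
the job is handed in; nothing more can be done
None
```

The job is handed in. The wheel is turned to the pointer and locked, with the pin pushed home at about 10 N until its flange seated, then let go. Wheel and pin readings stayed under about 13 N (the gripper's own hold on the pin is 30 N), and it took about 25 s; the verdict itself was not shown to me.

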